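# Gauge a dowel hole and set the cut-off stop

### The arm

A 6-joint arm with a two-finger parallel gripper is mounted at the origin on the work surface. World frame = base frame: x ahead of the robot, y to its left, z up, the work surface at z = 0. Lengths are in m, angles in rad, forces in N, time in s.
With the tool pointing down it reaches from about 0.275 to 0.85 m from the base axis. Payload 5.2 kg.
Tool frame: the origin (TCP) lies midway between the tips of the shut fingers; the grasp point (between the pads) lies 19 mm behind it; z points along the fingers, y is the line along which they close (so a half turn about z gives the same grasp; the last joint's range is limited). The gripper opens to 85 mm and grips with 20 to 120 N. Pads are 22 mm wide; open, the fingers measure 114 mm over their backs; the gripper's body (76 mm by 85 mm) begins 54 mm behind the grasp point. The pads swing forward as they close: fully open they stand 13 mm farther back than shut.
Start: joints at [-1.528, 0.259, 1.535, -0, 1.348, -0.203], TCP at [0.134, -0.533, 0.206] pointing down, gripper open.
Joint ranges: [-3.14, 3.14], [-0.91, 2.08], [0.19, 2.58], [-1.22, 4.36], [0.22, 2.71], [-3.12, 3.12]. Speed limits (rad/s): [2.57, 2.57, 3.14, 3.14, 3.14, 3.14].

### API

Orientations are given as [roll, pitch, yaw] about the fixed x, y, z axes, in that order (R = Rz(yaw) Ry(pitch) Rx(roll)).
In Python, from rig import robot, vision gives the robot as it stands. The module is installed in compiled form; this text tells all that it offers.
- The arm moves only by the tool jog_arm, called after "Request:" by a JSON object that holds its "name" and its "arguments", one argument or row to a line. Schema: {"type":"object","properties":{"deltas":{"type":"array","items":{"type":"object","properties":{"jaw":{"type":"number"},"x":{"type":"number"},"y":{"type":"number"},"z":{"type":"number"},"rx":{"type":"number"},"ry":{"type":"number"},"rz":{"type":"number"}},"additionalProperties":false,"required":["jaw"]},"minItems":1,"maxItems":20},"grip_n":{"type":"number"},"only":{"type":"string"},"quiet":{"type":"boolean"},"lines":{"type":"string"}},"required":["deltas"],"additionalProperties":false}. deltas is a list of rows, 1 to 20 of them, each an object with the fields jaw (the finger opening in m), x, y, z (the shift in shares of the most that a row can go, 1 being 50 mm), rx, ry, rz (a rotation vector in shares of 2 rad (1.0 is 2 rad)); a field left out counts as zero (the opening has to be given); each row shifts and turns the commanded pose from where the row before left it, along the tool's axes as they then stand; what a row does not reach is not made up. A row lasts 1/10 s, in which the tool goes at most 0.05 m and 0.15 rad, less where a joint would pass 70% of its speed; a pose out of reach is approached as far as the arm can. The fingers move at their own pace and stop on an object; grip_n is the grip in N (left out, the last holds). Time passes only in rows, so rows that do not move let the fingers close. The tool returns the time, the measured TCP pose, the force, the opening and the grip force at its end. only (a regular expression) keeps the lines of the reply that match it, lines (a string "A,B") keeps lines A to B, and quiet returns only ok. Shift and turn numbers lie between -1 and 1, and a call with a number outside is refused. Input that does not fit is refused with a message, and nothing moves.
- robot.state(): the state, without advancing time (a new reading comes with each control period).
- vision.camera(name): name is "scene" or "top" or "wrist"; returns the picture (400x640x3 uint8, blue, green, red); there is no depth.
- vision.camera_info(name): a dict with "fov_y" (degrees; the focal length in pixels is half the picture's height over the tangent of half this angle, whatever the lens; pixels are square), "cx", "cy" (the principal point, pixels), "rvec" (rotation vector, rad) and "tvec" (3), from world to camera coordinates, as OpenCV has them. Camera axes: x right, y down, z forward; pixel columns grow to the right and rows downward; lengths in m; the calibration is good to about 2 mm. A picture is of the moment at which its call begins: read the wrist's pose just before it. camera_info takes no time and is no camera call; for the wrist camera it gives the pose at the moment of the call.
- robot.job_done(): hands the job in; it is judged then, once.
The state is a dict: "t": time; "q": joint angles; "joint_vel": joint speeds; "joint_efforts": joint torques, N m; "position": TCP position; "eef_rot": TCP orientation; "ft_force": force on the tool from outside, world axes, zero at the start; "moment": the same for the moment, N m; "width": finger opening in m; "grip_force": force on a finger pad.
Only numpy, scipy, OpenCV 4.12 (cv2) and the standard library are available. Lean on these libraries where they do the work, as an engineer would, in place of code of your own. Each camera call takes 0.05 s, during which the arm holds its last target. There are 200 camera calls.

### The job

Stand the depth gauge on the clamped toy blank with its rod over the dowel hole, ease the rod down into the hole until you feel it bottom without ramming it, and leave the gauge standing there, base flat on the blank. Read how deep the hole is from the length of rod still exposed, then slide the red stop of the dowel cut-off jig to that depth on its scale (within 3 mm) and let go. Leave the other things on the bench where they are.

Things in the scene. Friction and masses are not known exactly. Their poses are not given: they have to be found in the camera images.
- gauge: Depth gauge's base: loose aluminium block 64 x 44 x 18 mm high, origin at the centre of its underside, z up, standing on the bench. A steel rod runs vertically through its centre, cannot turn in it and is held by a friction bush: about 4 N of axial push slides it, otherwise it stays. Lifted by the knob, the base (about 150 g) hangs on the rod, which retracts to 4 mm above the underside at most.
- rod_tip (a point): Lower end of the depth rod, 8 mm diameter, 2 mm bevel. At the start 1 to 4 mm inside the base, above its underside; it comes out at most 81 mm below. Rod with knob is 130 mm long from tip to knob top; thin black rings every 10 mm from the tip (20 to 100; wider at 50 and 100). With the base on the blank: hole depth = 112 mm - length from base's top face to knob top.
- rod_knob (a point): Centre of the orange square knob on top of the depth rod, 20 x 20 x 24 mm high, its flats parallel to the base's x and y; 118 mm above the rod's tip. Its own axes are the gauge's.
- blank: Pale wooden toy-animal body, fixed to the bench: block 110 x 80 x 80 mm high (x, y, z), origin at the centre of its underside. Wooden cauls 22 mm thick and 50 mm high stand along both long sides; the animal's head and trunk stick out 50 mm at +x, up to 60 mm high.
- bore_mouth (a point): Centre of the mouth of the vertical blind dowel hole in the middle of the blank's top face, 80 mm above the bench; hole diameter 11 mm, 2 mm chamfer. Its flat, hard floor lies 30 to 68 mm below the mouth, different each time and out of sight. Keep the rod's push on floor and walls below 20 N.
- jig: Dowel cut-off jig fixed to the bench: plywood bed 70 mm wide (x), 175 mm long (y from -35 to +140 mm), 20 mm high; origin on its underside below the red zero line. Its +y is the scale direction: black ticks every 10 mm from 0 to 100, long at 0, 50, 100. Two 12 mm posts behind the zero line at y = -14 mm, up to 32 mm high.
- scale_zero (a point): The red zero line of the jig's scale, on the bed's centreline, 21 mm above the bench; axes as the jig's.
- length_stop (a joint): Position of the red length stop in metres: the distance along the jig's +y from the red zero line to the stop's face (the side towards the zero line); 0 to 0.100, starts between 0 and 0.016. It slides with about 2 N of friction and stays where it is left.
- stop_fin (a point): Grip point on the red stop's upright fin (22 mm in x, 16 mm in y, top 62.5 mm above the bench), 47 mm above the bench, 8 mm in +y from the stop's face; axes as the jig's. The black foot under it is 44 x 16 mm, up to 29 mm high.
- stop_face (a point): The stop's face (and its small red pointer), towards the zero line, at scale height.
- elephant: Bystander: red wooden toy elephant, 100 x 30 x 75 mm high, origin under its middle.
- disc: Bystander: white wooden disc, 90 mm diameter, 25 mm high, origin under its centre.
- arch: Bystander: white wooden arch blank 80 x 30 x 71 mm high, origin under its centre.
- glue: Bystander: white glue bottle, 48 mm diameter, 120 mm high, origin under its centre.
- brush: Bystander: paint brush about 170 mm long lying on the bench.
- offcut: Bystander: wood off-cut 50 x 30 x 22 mm high, origin under its centre.
- jar: Bystander: amber jar, 64 mm diameter, 75 mm high, origin under its centre.
Mind the look-alikes: they are no part of the job. What is shaped like the gauge but pink or turquoise is not meant.

How it is judged:
By the outcome, as a careful person would: the job done as asked, in the order asked, and still so for the second after the job is handed in, with the robot touching nothing.
It also fails if it takes over 69 s, if anything falls off the work surface, if the arm or the gripper's body presses on something with over 40 N, if the wrist force passes 120 N, or if a joint passes its speed limit or range.

## Working session

There is one attempt and no reset: what is moved stays moved. The work goes in short steps, Python scripts to look and compute and a tool call to move; the robot and the scene stay as the last step left them, time stands still between calls to the robot, and variables do not carry over. Pictures are saved under pics/ and viewed, at most 10 in all, crops included, and the job is handed in when it is done.

```bash
mkdir -p pics; cat > h.py <<'E'
import numpy as np, cv2
from rig import robot, vision
from scipy.spatial.transform import Rotation as R
def cam(n):
    i=vision.camera_info(n); f=200/np.tan(np.radians(i['fov_y'])/2)
    return f,i['cx'],i['cy'],R.from_rotvec(np.ravel(i['rvec'])).as_matrix(),np.ravel(i['tvec']).astype(float)
def ray(c,u,v):
    f,cx,cy,M,t=c; return -M.T@t, M.T@np.array([(u-cx)/f,(v-cy)/f,1])
def onz(c,u,v,z):
    o,d=ray(c,u,v); return o+d*(z-o[2])/d[2]
def proj(c,p):
    f,cx,cy,M,t=c; q=M@np.asarray(p)+t; return np.array([cx+f*q[0]/q[2],cy+f*q[1]/q[2]])
E
python3 - <<'E'
from h import *
for n in("top","scene"):
    im=vision.camera(n); cv2.imwrite(f'pics/{n}0.png',im)
    i=vision.camera_info(n); print(n,i, -cam(n)[3].T@cam(n)[4])
s=robot.state();print(s['t'],s['position'],s['eef_rot'],s['width'])
E
```

```text
top {'fov_y': 55.25017761381839, 'cx': 320.51821029286606, 'cy': 192.92724360154529, 'rvec': array([ 2.13208669, -2.13832505,  0.18303696]), 'tvec': array([-0.05854126,  0.57447534,  0.87052845])} [ 0.42075078 -0.05710744  0.95445078]
scene {'fov_y': 56.29239437185115, 'cx': 321.545022363458, 'cy': 203.89716309959417, 'rvec': array([ 1.58799345,  1.86846054, -0.82394805]), 'tvec': array([ 0.13192668, -0.29945302,  1.40100865])} [1.25537793 0.04741623 0.70119894]
0.1 [ 0.13383085 -0.53290405  0.20502875] [-3.13988223e+00 -3.29264743e-04  2.45818507e-01] 0.08548812425947044
```

View pics/top0.png

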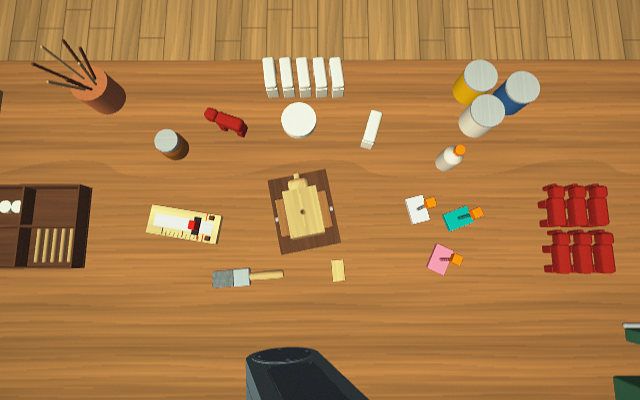

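View pics/scene0.png

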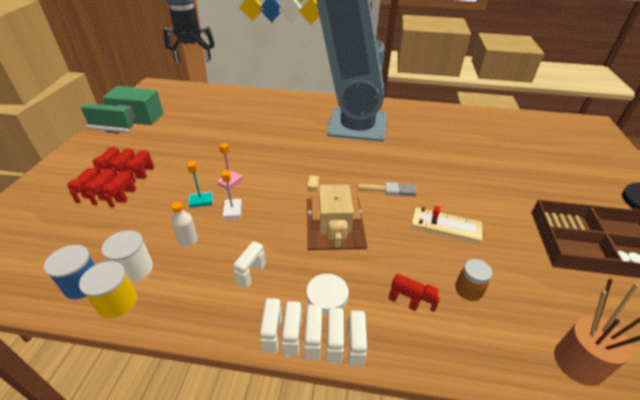

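The top view shows three gauge shapes: white/aluminium at (417,209), turquoise at (460,217) and pink at (441,259). The aluminium one fits the description. The blank is at (303,210) and the jig at (184,225). I'll confirm with an enlarged crop and measure.

```bash
cat > m.py <<'E'
from h import *
im=cv2.imread('pics/top0.png'); c=cam('top')
def crop(x,y,w,h,k): return cv2.resize(im[y:y+h,x:x+w],None,fx=k,fy=k,interpolation=cv2.INTER_CUBIC)
a=crop(395,180,100,100,4); b=crop(260,165,90,100,4); j=crop(140,195,100,50,8)[:, :800]
out=np.zeros((600,800,3),np.uint8)
out[:400,:400]=a; out[:400,400:760]=b; 
j=crop(140,203,90,44,4.5); out[400:400+j.shape[0],:j.shape[1]]=j[:200]
cv2.imwrite('pics/crop1.png',out)
hsv=cv2.cvtColor(im,cv2.COLOR_BGR2HSV)
def blob(mask,x0,y0,x1,y1):
    m=np.zeros_like(mask); m[y0:y1,x0:x1]=mask[y0:y1,x0:x1]
    n,l,st,ce=cv2.connectedComponentsWithStats(m); k=1+np.argmax(st[1:,4]); return (l==k).astype(np.uint8)
white=cv2.inRange(hsv,(0,0,150),(180,60,255))
g=blob(white,398,190,440,230)
ct=max(cv2.findContours(g,0,2)[0],key=cv2.contourArea)
r=cv2.minAreaRect(ct); print('gauge px',r)
bx=np.array([onz(c,*p,.018) for p in cv2.boxPoints(r)]); print(bx.round(4),[np.linalg.norm(bx[i]-bx[i-1]).round(4) for i in range(4)],bx.mean(0))
org=cv2.inRange(hsv,(8,180,180),(22,255,255)); k=blob(org,420,193,439,212)
ct=max(cv2.findContours(k,0,2)[0],key=cv2.contourArea); r=cv2.minAreaRect(ct);print('knob',r, onz(c,*r[0],.130))
dark=blob(cv2.inRange(hsv,(0,0,0),(180,255,110)),296,203,310,220)
u=np.mean(np.argwhere(dark),0)[::-1];print('bore',u,dark.sum(),onz(c,*u,.08))
red=cv2.inRange(hsv,(0,170,100),(6,255,255))|cv2.inRange(hsv,(174,170,100),(180,255,255))
q=blob(red,180,212,215,240);u=np.mean(np.argwhere(q),0)[::-1];print('fin',u,q.sum(),onz(c,*u,.0625),cv2.boundingRect(q))
bed=cv2.inRange(hsv,(15,30,170),(35,150,255))|white; bed=cv2.morphologyEx(bed,3,np.ones((5,5)))
q=blob(bed,140,198,228,250);ct=max(cv2.findContours(q,0,2)[0],key=cv2.contourArea);r=cv2.minAreaRect(ct);bx=np.array([onz(c,*p,.020) for p in cv2.boxPoints(r)]);print('jig',r,bx.round(4),[np.linalg.norm(bx[i]-bx[i-1]).round(4) for i in range(4)],bx.mean(0))
E
python3 m.py
```

```text
gauge px ((416.8761901855469, 209.08717346191406), (26.34022331237793, 18.48604965209961), 73.3007583618164)
[[ 0.5633 -0.2679  0.018 ]
 [ 0.5765 -0.3125  0.018 ]
 [ 0.5136 -0.3281  0.018 ]
 [ 0.5007 -0.284   0.018 ]] [np.float64(0.0647), np.float64(0.0465), np.float64(0.0649), np.float64(0.046)] [ 0.53852707 -0.29813776  0.018     ]
knob ((429.5500183105469, 202.65000915527344), (9.803059577941895, 11.384199142456055), 71.56504821777344) [ 0.53833733 -0.29762207  0.13      ]
bore [301.6 211.2] 5 [ 0.52640605 -0.01642901  0.08      ]
fin [191.27777778 224.7037037 ] 54 [0.49755989 0.24146883 0.0625    ] (188, 220, 7, 10)
jig ((183.02703857421875, 223.83786010742188), (71.6779556274414, 29.591819763183594), 9.462322235107422) [[0.4825 0.3666 0.02  ]
 [0.5542 0.3599 0.02  ]
 [0.5245 0.1845 0.02  ]
 [0.4535 0.1935 0.02  ]] [np.float64(0.1756), np.float64(0.072), np.float64(0.1779), np.float64(0.0716)] [0.5036574  0.27612935 0.02      ]
```

View pics/crop1.png

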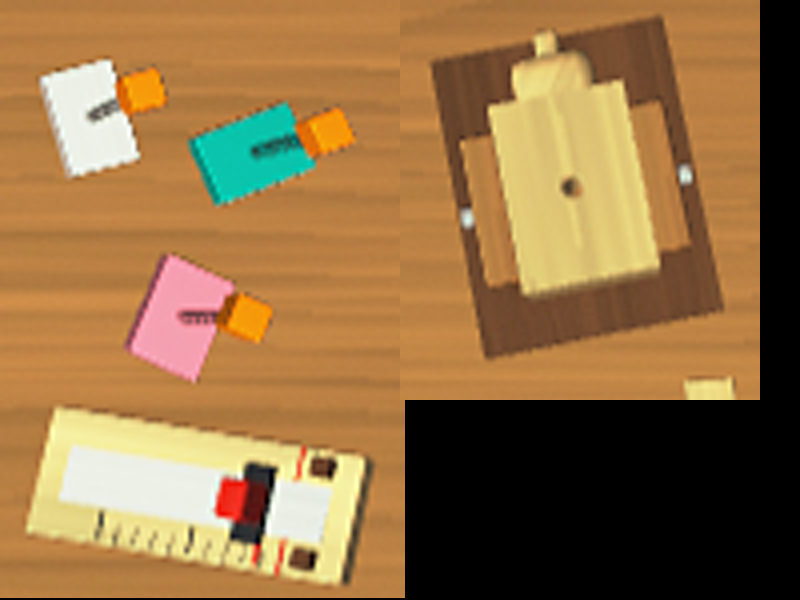

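The enlarged crop confirms the white/aluminium gauge at (417,209). Its knob at (429.5,202.7) gives (0.538,-0.298), which agrees with the base centre to 0.5 mm. On the jig, the zero line is at the right (posts side) and the scale runs left. The tool is already at the gauge's yaw of about 14°, so I'll move above it.

Careful with the scale: shifts go in shares of 50 mm and turns go in shares of 2 rad. That gives: 0.045 m is 0.9, -0.013 m is -0.26.

Request:
{"name": "jog_arm", "arguments": {
  "deltas": [
    {"jaw": 0.06, "x": 0.9, "y": -0.26},
    {"jaw": 0.06, "x": 0.9, "y": -0.26},
    {"jaw": 0.06, "x": 0.9, "y": -0.26},
    {"jaw": 0.06, "x": 0.9, "y": -0.26},
    {"jaw": 0.06, "x": 0.9, "y": -0.26},
    {"jaw": 0.06, "x": 0.9, "y": -0.26},
    {"jaw": 0.06, "x": 0.9, "y": -0.26},
    {"jaw": 0.06, "x": 0.9, "y": -0.26},
    {"jaw": 0.06, "x": 0.9, "y": -0.26},
    {"jaw": 0.06, "x": 0.9, "y": -0.26},
    {"jaw": 0.06},
    {"jaw": 0.06}
  ],
  "grip_n": 25
}}

```text
t: 1.3
position: [0.5391, -0.2967, 0.2049]
eef_rot: [-3.14, 0.001, 0.249]
ft_force: [0.6, 0.2, 0.4]
width: 0.0598
grip_force: 0.0
```

```bash
python3 - <<'E'
from h import *
c=cam('wrist'); im=vision.camera('wrist'); cv2.imwrite('pics/w1.png',im)
s=robot.state(); print(s['t'],s['position'],s['eef_rot'],s['width'], -c[3].T@c[4])
hsv=cv2.cvtColor(im,cv2.COLOR_BGR2HSV); m=cv2.inRange(hsv,(8,180,150),(22,255,255))
n,l,st,ce=cv2.connectedComponentsWithStats(m)
for i in range(1,n):
    if st[i,4]>80: print(st[i],ce[i],onz(c,*ce[i],.131))
E
```

```text
1.35 [ 0.5382744  -0.29756199  0.20505241] [-3.14066786e+00  1.41989253e-03  2.46850731e-01] 0.059849535648411875 [ 0.61242297 -0.27862826  0.37237262]
[437  54  13  29 124] [441.37096774  69.41129032] [ 0.65732205 -0.36056327  0.131     ]
[408 235  29  24 114] [414.93859649 244.33333333] [ 0.52444858 -0.38808734  0.131     ]
[322 311  28  25 203] [330.08866995 323.96551724] [ 0.43072711 -0.34006779  0.131     ]
```

View pics/w1.png

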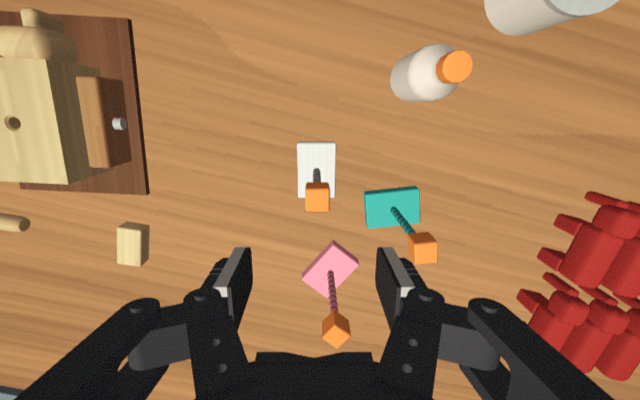

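The wrist view shows the target's knob at (317,198) straight ahead between the fingers, with turquoise to its right, pink nearer and the bore at (13,123). Next I'll cross-check the knob and bore by wrist rays.

```bash
python3 - <<'E'
from h import *
im=cv2.imread('pics/w1.png'); c=cam('wrist')
hsv=cv2.cvtColor(im,cv2.COLOR_BGR2HSV)
m=cv2.inRange(hsv,(5,150,120),(25,255,255)); m[:170]=0;m[225:]=0;m[:,:295]=0;m[:,345:]=0
r=cv2.minAreaRect(max(cv2.findContours(m,0,2)[0],key=cv2.contourArea)); print('knob',r,cv2.boundingRect(m),onz(c,*r[0],.131),onz(c,*r[0],.12))
d=cv2.inRange(hsv,(0,0,0),(180,255,160)); d[:112]=0;d[135:]=0;d[:,28:]=0
r=cv2.minAreaRect(max(cv2.findContours(d,0,2)[0],key=cv2.contourArea)); print('bore',r,onz(c,*r[0],.08))
print('knob est proj',proj(c,(.5384,-.298,.131)),'bore',proj(c,(.5264,-.0172,.08)))
w=cv2.inRange(hsv,(0,0,170),(180,40,255)); w[:135]=0;w[205:]=0;w[:,:290]=0;w[:,345:]=0
b=cv2.boundingRect(w);print(b,[onz(c,u,v,.018).round(4) for u,v in((b[0],b[1]),(b[0]+b[2],b[1]),(b[0]+b[2],b[1]+b[3]),(b[0],b[1]+b[3]))])
E
```

```text
knob ((317.0, 196.5), (29.0, 24.0), 90.0) (305, 182, 25, 30) [ 0.54369359 -0.29936164  0.131     ] [ 0.54059997 -0.3002632   0.12      ]
bore ((12.800003051757812, 123.10001373291016), (12.521980285644531, 13.86362075805664), 63.43495178222656) [ 0.52900653 -0.02025167  0.08      ]
knob est proj [313.71908861 202.24501208] bore [  9.37254491 125.12385946]
(297, 143, 39, 55) [array([ 0.5666, -0.2717,  0.018 ]), array([ 0.5772, -0.3138,  0.018 ]), array([ 0.5156, -0.3307,  0.018 ]), array([ 0.5044, -0.2863,  0.018 ])]
```

Converted, 0.023 m is 0.46, 0.02 m is 0.4.

Request:
{"name": "jog_arm", "arguments": {
  "deltas": [
    {"jaw": 0.06, "x": 0.02, "y": 0.04, "z": 0.46},
    {"jaw": 0.06, "z": 0.4},
    {"jaw": 0.06, "z": 0.4},
    {"jaw": 0.06, "z": 0.4},
    {"jaw": 0.06, "z": 0.4},
    {"jaw": 0.06},
    {"jaw": 0.0},
    {"jaw": 0.0},
    {"jaw": 0.0},
    {"jaw": 0.0},
    {"jaw": 0.0},
    {"jaw": 0.0}
  ],
  "grip_n": 25
}}

```text
t: 2.55
position: [0.5405, -0.2998, 0.1036]
eef_rot: [3.14, -0.001, 0.246]
ft_force: [-0.3, 0.1, 2.9]
width: 0.0187
grip_force: 27.8
```

Converted, -0.04 m is -0.8, -0.02 m is -0.4.

Request:
{"name": "jog_arm", "arguments": {
  "deltas": [
    {"jaw": 0.0, "z": -0.4},
    {"jaw": 0.0, "z": -0.6},
    {"jaw": 0.0, "z": -0.8},
    {"jaw": 0.0, "z": -0.8},
    {"jaw": 0.0, "x": 0.16, "y": -0.8},
    {"jaw": 0.0, "x": 0.16, "y": -0.8},
    {"jaw": 0.0, "x": 0.16, "y": -0.8},
    {"jaw": 0.0, "x": 0.16, "y": -0.8},
    {"jaw": 0.0},
    {"jaw": 0.0},
    {"jaw": 0.0}
  ],
  "grip_n": 25
}}

```text
t: 3.65
position: [0.5323, -0.1372, 0.2324]
eef_rot: [3.141, 0.001, 0.246]
ft_force: [0.1, 0.9, -2.5]
width: 0.0185
grip_force: 26.7
```

```bash
python3 - <<'E'
from h import *
c=cam('wrist'); s=robot.state(); im=vision.camera('wrist'); cv2.imwrite('pics/w2.png',im)
print(s['t'],s['position'],s['eef_rot'],s['width'],s['ft_force'])
print('bore proj',proj(c,(.529,-.02,.08)))
g=cv2.cvtColor(im,cv2.COLOR_BGR2GRAY); u,v=proj(c,(.529,-.02,.08)).astype(int); x0,y0=max(u-25,0),max(v-25,0)
sub=im[y0:v+25,x0:u+25]; hsv=cv2.cvtColor(sub,cv2.COLOR_BGR2HSV); print(sub.shape)
for th in(110,130,150,170):
    d=cv2.inRange(hsv,(0,0,0),(180,255,th)); cs=cv2.findContours(d,0,2)[0]
    if cs:
        r=cv2.minAreaRect(max(cs,key=cv2.contourArea)); p=(r[0][0]+x0,r[0][1]+y0); print(th,p,r[1],onz(c,*p,.08))
E
```

```text
3.65 [ 0.53228097 -0.13715751  0.23240555] [3.14147290e+00 5.78304673e-04 2.45718530e-01] 0.018469003153390662 [ 0.08331861  0.8737467  -2.49229197]
bore proj [200.46739727 155.51676629]
(50, 50, 3)
110 (np.float64(200.0), np.float64(154.0)) (8.0, 8.0) [ 0.53041905 -0.01932073  0.08      ]
130 (np.float64(199.5), np.float64(154.5)) (9.0, 9.0) [ 0.52979012 -0.0189008   0.08      ]
150 (np.float64(199.50000381469727), np.float64(154.50000190734863)) (9.899494171142578, 9.899494171142578) [ 0.52979012 -0.0189008   0.08      ]
170 (np.float64(199.20000076293945), np.float64(154.9000015258789)) (10.733125686645508, 12.074766159057617) [ 0.52931128 -0.01866301  0.08      ]
```

View pics/w2.png

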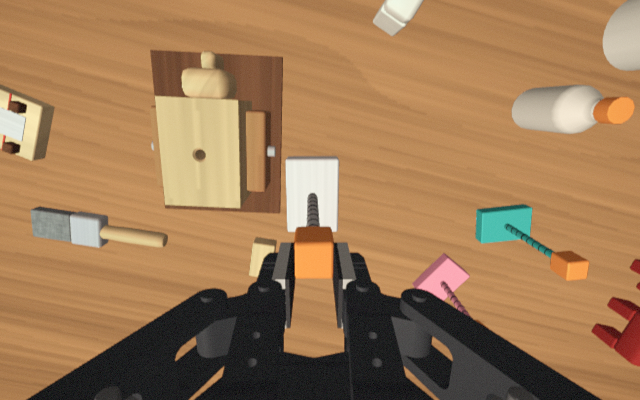

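The wrist view shows the gauge hanging from the gripped knob at (314,252), with its base at (286–339, 155–233). The bore at (199.5,154.5) gives (0.5297,-0.0190).

```bash
python3 - <<'E'
from h import *
im=cv2.imread('pics/w2.png'); c=cam('wrist'); s=robot.state(); p=np.array(s['position']); print(p,s['width'])
w=cv2.inRange(cv2.cvtColor(im,cv2.COLOR_BGR2HSV),(0,0,150),(180,40,255)); w[:150]=0;w[240:]=0;w[:,:280]=0;w[:,345:]=0
b=cv2.boundingRect(w);print(b)
z=p[2]-.102+.018-.004+.001
q=np.array([onz(c,u,v,z) for u,v in((b[0],b[1]),(b[0]+b[2]-1,b[1]))]);print(q,np.linalg.norm(q[0]-q[1]))
# front (far) edge midpoint minus 32 mm along base x
ex=np.array([np.cos(s['eef_rot'][2]),np.sin(s['eef_rot'][2]),0]);print('centre',q.mean(0)-.032*ex)
d=np.array([.5297,-.0190])-p[:2];y=s['eef_rot'][2]
print('delta tool',d@[np.cos(y),np.sin(y)],d@[np.sin(y),-np.cos(y)])
E
```

```text
[ 0.53229401 -0.13752624  0.23239661] 0.018808485539721642
(286, 159, 53, 73)
[[ 0.55872264 -0.10827614  0.14539661]
 [ 0.56895594 -0.1491698   0.14539661]] 0.042154621529431446
centre [ 0.5327947  -0.13648399  0.14539661]
delta tool 0.02622983404151102 -0.1156165790717984
```

Converted, -0.0386 m is -0.772, -0.0385 m is -0.77.

Request:
{"name": "jog_arm", "arguments": {
  "deltas": [
    {"jaw": 0.0, "x": 0.18, "y": -0.77},
    {"jaw": 0.0, "x": 0.18, "y": -0.77},
    {"jaw": 0.0, "x": 0.164, "y": -0.772},
    {"jaw": 0.0},
    {"jaw": 0.0, "z": 0.4},
    {"jaw": 0.0, "z": 0.3},
    {"jaw": 0.0, "z": 0.08},
    {"jaw": 0.0},
    {"jaw": 0.0}
  ],
  "grip_n": 25
}}

```text
t: 4.6
position: [0.5302, -0.019, 0.1944]
eef_rot: [3.141, -0.001, 0.245]
ft_force: [0.6, -0.3, -2.4]
width: 0.0188
grip_force: 26.1
```

```bash
python3 - <<'E'
from h import *
s=robot.state();p=s['position'];print(s['t'],p,s['eef_rot'],s['ft_force'],np.array([.5297,-.019])-p[:2])
im=vision.camera('wrist');cv2.imwrite('pics/w3.png',im)
c=cam('top');t=vision.camera('top');cv2.imwrite('pics/t3.png',t)
a=cv2.resize(im[60:300,220:420],None,fx=2,fy=2,interpolation=2); b=cv2.resize(t[160:260,255:355],None,fx=4,fy=4,interpolation=2)
o=np.zeros((480,800,3),np.uint8);o[:480,:400]=a;o[:400,400:]=b;cv2.imwrite('pics/c3.png',o)
E
```

```text
4.6 [ 0.53015404 -0.01901729  0.19439716] [ 3.14107126e+00 -8.11590245e-04  2.44650890e-01] [ 0.58369904 -0.30822697 -2.40901491] [-4.54041943e-04  1.72946206e-05]
```

View pics/c3.png

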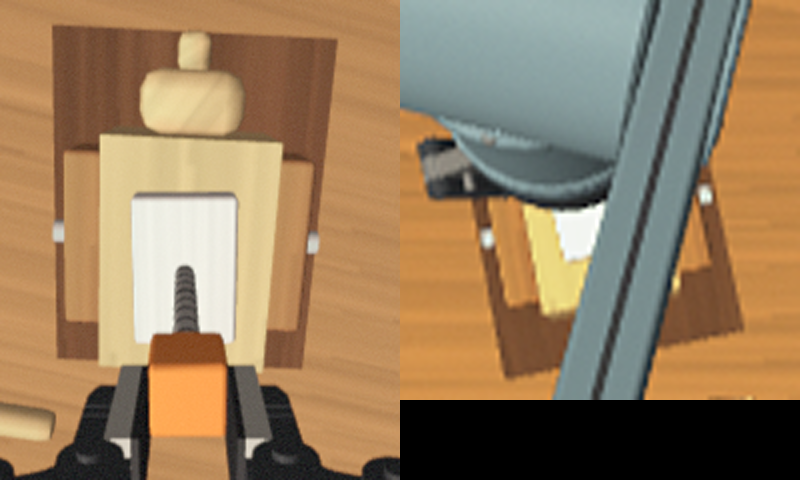

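The left crop shows the base hovering centred over the blank. Now I'll ease it down onto the surface.

Converted, 0.003 m is 0.06, 0.002 m is 0.04.

Request:
{"name": "jog_arm", "arguments": {
  "deltas": [
    {"jaw": 0.0, "z": 0.06},
    {"jaw": 0.0, "z": 0.06},
    {"jaw": 0.0, "z": 0.04},
    {"jaw": 0.0, "z": 0.04},
    {"jaw": 0.0}
  ],
  "grip_n": 25
}}

```text
t: 5.2
position: [0.5295, -0.018, 0.1838]
eef_rot: [-3.142, 0.0, 0.246]
ft_force: [-0.5, 0.0, -2.1]
width: 0.0184
grip_force: 26.1
```

Request:
{"name": "jog_arm", "arguments": {
  "deltas": [
    {"jaw": 0.0, "z": 0.02},
    {"jaw": 0.0, "z": 0.02},
    {"jaw": 0.0}
  ],
  "grip_n": 25
}}

```text
t: 5.5
position: [0.5297, -0.0181, 0.1822]
eef_rot: [3.141, -0.001, 0.246]
ft_force: [-2.1, 0.1, 4.2]
width: 0.019
grip_force: 26.6
```

Converted, 0.001 m is 0.02.

Request:
{"name": "jog_arm", "arguments": {
  "deltas": [
    {"jaw": 0.0, "z": 0.02},
    {"jaw": 0.0, "z": 0.02},
    {"jaw": 0.0, "z": 0.02},
    {"jaw": 0.0}
  ],
  "grip_n": 25
}}

```text
t: 5.9
position: [0.5296, -0.0181, 0.1788]
eef_rot: [3.142, -0.0, 0.246]
ft_force: [-0.8, 0.3, 3.1]
width: 0.0185
grip_force: 26.6
```

Request:
{"name": "jog_arm", "arguments": {
  "deltas": [
    {"jaw": 0.0, "z": 0.02},
    {"jaw": 0.0, "z": 0.02},
    {"jaw": 0.0}
  ],
  "grip_n": 25
}}

```text
t: 6.2
position: [0.5296, -0.0182, 0.1768]
eef_rot: [3.141, -0.0, 0.246]
ft_force: [-1.1, 1.2, 4.4]
width: 0.0189
grip_force: 26.7
```

Converted, 0.001 m is 0.02.

Request:
{"name": "jog_arm", "arguments": {
  "deltas": [
    {"jaw": 0.0, "z": 0.02},
    {"jaw": 0.0, "z": 0.02},
    {"jaw": 0.0}
  ],
  "grip_n": 25
}}

```text
t: 6.5
position: [0.5296, -0.0182, 0.1749]
eef_rot: [3.141, -0.0, 0.246]
ft_force: [-1.8, 0.7, 4.8]
width: 0.0191
grip_force: 26.7
```

Request:
{"name": "jog_arm", "arguments": {
  "deltas": [
    {"jaw": 0.0, "z": 0.02},
    {"jaw": 0.0, "z": 0.02},
    {"jaw": 0.0}
  ],
  "grip_n": 25
}}

```text
t: 6.8
position: [0.5296, -0.0182, 0.1729]
eef_rot: [3.141, -0.0, 0.246]
ft_force: [-0.9, 0.3, 4.3]
width: 0.0187
grip_force: 26.7
```

The rod is about 6 mm into the hole with low forces. The floor is at least 30 mm down, so I'll advance to about 26 mm.

Converted, 0.002 m is 0.04.

Request:
{"name": "jog_arm", "arguments": {
  "deltas": [
    {"jaw": 0.0, "z": 0.04},
    {"jaw": 0.0, "z": 0.04},
    {"jaw": 0.0, "z": 0.04},
    {"jaw": 0.0, "z": 0.04},
    {"jaw": 0.0, "z": 0.04}
  ],
  "grip_n": 25
}}

```text
t: 7.3
position: [0.5296, -0.0181, 0.1629]
eef_rot: [3.141, -0.0, 0.246]
ft_force: [-1.6, 0.3, 6.0]
width: 0.0189
grip_force: 26.8
```

Request:
{"name": "jog_arm", "arguments": {
  "deltas": [
    {"jaw": 0.0, "z": 0.04},
    {"jaw": 0.0, "z": 0.04},
    {"jaw": 0.0, "z": 0.04},
    {"jaw": 0.0, "z": 0.04},
    {"jaw": 0.0, "z": 0.04},
    {"jaw": 0}
  ],
  "grip_n": 25
}}

```text
t: 7.9
position: [0.5294, -0.0181, 0.1525]
eef_rot: [-3.141, 0.0, 0.246]
ft_force: [-1.1, 1.5, 2.0]
width: 0.0187
grip_force: 26.5
```

Converted, 0.001 m is 0.02.

Request:
{"name": "jog_arm", "arguments": {
  "deltas": [
    {"jaw": 0.0, "z": 0.02},
    {"jaw": 0.0, "z": 0.02},
    {"jaw": 0}
  ],
  "grip_n": 25
}}

```text
t: 8.2
position: [0.5295, -0.0181, 0.1507]
eef_rot: [-3.141, 0.0, 0.246]
ft_force: [-1.9, 0.9, 4.2]
width: 0.0184
grip_force: 26.7
```

Converted, 0.001 m is 0.02.

Request:
{"name": "jog_arm", "arguments": {
  "deltas": [
    {"jaw": 0.0, "z": 0.02},
    {"jaw": 0.0, "z": 0.02}
  ],
  "grip_n": 20
}}

```text
t: 8.4
position: [0.5295, -0.0181, 0.1488]
eef_rot: [3.142, -0.0, 0.246]
ft_force: [-1.9, -0.3, 5.4]
width: 0.0192
grip_force: 26.8
```

Converted, 0.001 m is 0.02.

Request:
{"name": "jog_arm", "arguments": {
  "deltas": [
    {"jaw": 0.0, "z": 0.02},
    {"jaw": 0.0, "z": 0.02}
  ],
  "grip_n": 20
}}

```text
t: 8.6
position: [0.5295, -0.0181, 0.1467]
eef_rot: [-3.142, 0.0, 0.246]
ft_force: [-2.0, -0.3, 5.8]
width: 0.0191
grip_force: 26.8
```

Converted, 0.001 m is 0.02.

Request:
{"name": "jog_arm", "arguments": {
  "deltas": [
    {"jaw": 0.0, "z": 0.02},
    {"jaw": 0.0, "z": 0.02}
  ],
  "grip_n": 20
}}

```text
t: 8.8
position: [0.5295, -0.0181, 0.1447]
eef_rot: [-3.142, 0.0, 0.246]
ft_force: [-1.7, 1.3, 3.9]
width: 0.0185
grip_force: 26.8
```

Converted, 0.001 m is 0.02.

Request:
{"name": "jog_arm", "arguments": {
  "deltas": [
    {"jaw": 0.0, "z": 0.02},
    {"jaw": 0.0, "z": 0.02}
  ],
  "grip_n": 20
}}

```text
t: 9.0
position: [0.5295, -0.018, 0.1427]
eef_rot: [-3.141, 0.0, 0.246]
ft_force: [-1.7, 0.8, 5.8]
width: 0.0185
grip_force: 26.8
```

Converted, 0.001 m is 0.02.

Request:
{"name": "jog_arm", "arguments": {
  "deltas": [
    {"jaw": 0.0, "z": 0.02},
    {"jaw": 0.0, "z": 0.02}
  ],
  "grip_n": 20
}}

```text
t: 9.2
position: [0.5295, -0.018, 0.1407]
eef_rot: [-3.141, 0.0, 0.246]
ft_force: [-1.9, 1.6, 5.2]
width: 0.019
grip_force: 26.8
```

Converted, 0.001 m is 0.02.

Request:
{"name": "jog_arm", "arguments": {
  "deltas": [
    {"jaw": 0.0, "z": 0.02},
    {"jaw": 0.0, "z": 0.02}
  ],
  "grip_n": 20
}}

```text
t: 9.4
position: [0.5295, -0.018, 0.1387]
eef_rot: [-3.141, 0.0, 0.246]
ft_force: [-1.7, 1.4, 4.8]
width: 0.0187
grip_force: 26.8
```

Converted, 0.001 m is 0.02.

Request:
{"name": "jog_arm", "arguments": {
  "deltas": [
    {"jaw": 0.0, "z": 0.02},
    {"jaw": 0.0, "z": 0.02}
  ],
  "grip_n": 20
}}

```text
t: 9.6
position: [0.5295, -0.018, 0.1367]
eef_rot: [-3.141, 0.0, 0.246]
ft_force: [-2.1, 1.2, 4.3]
width: 0.0185
grip_force: 26.8
```

Converted, 0.001 m is 0.02.

Request:
{"name": "jog_arm", "arguments": {
  "deltas": [
    {"jaw": 0.0, "z": 0.02},
    {"jaw": 0.0, "z": 0.02}
  ],
  "grip_n": 20
}}

```text
t: 9.8
position: [0.5295, -0.018, 0.1347]
eef_rot: [-3.141, 0.0, 0.246]
ft_force: [-1.6, 0.9, 5.1]
width: 0.0186
grip_force: 26.8
```

Converted, 0.001 m is 0.02.

Request:
{"name": "jog_arm", "arguments": {
  "deltas": [
    {"jaw": 0.0, "z": 0.02},
    {"jaw": 0.0, "z": 0.02}
  ],
  "grip_n": 20
}}

```text
t: 10.0
position: [0.5295, -0.018, 0.1327]
eef_rot: [-3.141, 0.0, 0.246]
ft_force: [-2.6, 1.6, 4.5]
width: 0.0187
grip_force: 26.8
```

Converted, 0.001 m is 0.02.

Request:
{"name": "jog_arm", "arguments": {
  "deltas": [
    {"jaw": 0.0, "z": 0.02},
    {"jaw": 0.0, "z": 0.02}
  ],
  "grip_n": 20
}}

```text
t: 10.2
position: [0.5294, -0.0181, 0.1307]
eef_rot: [-3.141, 0.0, 0.246]
ft_force: [-2.4, 2.5, 5.2]
width: 0.019
grip_force: 26.8
```

Converted, 0.001 m is 0.02.

Request:
{"name": "jog_arm", "arguments": {
  "deltas": [
    {"jaw": 0.0, "z": 0.02},
    {"jaw": 0.0, "z": 0.02}
  ],
  "grip_n": 20
}}

```text
t: 10.4
position: [0.5295, -0.018, 0.1287]
eef_rot: [-3.141, 0.0, 0.246]
ft_force: [-2.5, 1.7, 4.4]
width: 0.0185
grip_force: 26.8
```

Converted, 0.001 m is 0.02.

Request:
{"name": "jog_arm", "arguments": {
  "deltas": [
    {"jaw": 0.0, "z": 0.02},
    {"jaw": 0.0, "z": 0.02}
  ],
  "grip_n": 20
}}

```text
t: 10.6
position: [0.5295, -0.0181, 0.1267]
eef_rot: [-3.141, 0.0, 0.246]
ft_force: [-2.6, 2.2, 4.0]
width: 0.0187
grip_force: 26.8
```

Converted, 0.001 m is 0.02.

Request:
{"name": "jog_arm", "arguments": {
  "deltas": [
    {"jaw": 0.0, "z": 0.02},
    {"jaw": 0.0, "z": 0.02}
  ],
  "grip_n": 20
}}

```text
t: 10.8
position: [0.5295, -0.0181, 0.1247]
eef_rot: [-3.141, 0.0, 0.246]
ft_force: [-2.5, 1.7, 5.3]
width: 0.0187
grip_force: 26.8
```

Converted, 0.001 m is 0.02.

Request:
{"name": "jog_arm", "arguments": {
  "deltas": [
    {"jaw": 0.0, "z": 0.02},
    {"jaw": 0.0, "z": 0.02}
  ],
  "grip_n": 20
}}

```text
t: 11.0
position: [0.5294, -0.0181, 0.1227]
eef_rot: [-3.142, 0.0, 0.246]
ft_force: [-2.4, 1.0, 4.0]
width: 0.0185
grip_force: 26.8
```

Converted, 0.001 m is 0.02.

Request:
{"name": "jog_arm", "arguments": {
  "deltas": [
    {"jaw": 0.0, "z": 0.02},
    {"jaw": 0.0, "z": 0.02}
  ],
  "grip_n": 20
}}

```text
t: 11.2
position: [0.5295, -0.0181, 0.1207]
eef_rot: [-3.141, 0.0, 0.246]
ft_force: [-2.9, 2.2, 4.4]
width: 0.0185
grip_force: 26.8
```

Request:
{"name": "jog_arm", "arguments": {
  "deltas": [
    {"jaw": 0.0, "z": 0.02},
    {"jaw": 0.0, "z": 0.02}
  ],
  "grip_n": 20
}}

```text
t: 11.4
position: [0.5295, -0.0181, 0.1187]
eef_rot: [-3.142, 0.0, 0.246]
ft_force: [-2.6, 2.4, 3.9]
width: 0.0189
grip_force: 26.8
```

Converted, 0.001 m is 0.02.

Request:
{"name": "jog_arm", "arguments": {
  "deltas": [
    {"jaw": 0.0, "z": 0.02},
    {"jaw": 0.0, "z": 0.02}
  ],
  "grip_n": 20
}}

```text
t: 11.6
position: [0.5299, -0.0182, 0.1172]
eef_rot: [3.141, -0.001, 0.246]
ft_force: [-3.7, 0.7, 11.9]
width: 0.0189
grip_force: 27.5
```

The push rose to 12 N and the arm began to lag, so the rod has bottomed. Dead reckoning puts the depth at 62–65.6 mm. Next I'll release, rise and back off to view the exposed rod.

Converted, -0.04 m is -0.8, -0.03 m is -0.6.

Request:
{"name": "jog_arm", "arguments": {
  "deltas": [
    {"jaw": 0.05},
    {"jaw": 0.05},
    {"jaw": 0.05},
    {"jaw": 0.05},
    {"jaw": 0.05},
    {"jaw": 0.05, "z": -0.4},
    {"jaw": 0.05, "z": -0.6},
    {"jaw": 0.05, "z": -0.6},
    {"jaw": 0.05, "x": -0.6},
    {"jaw": 0.05, "x": -0.8},
    {"jaw": 0.05, "x": -0.8},
    {"jaw": 0.05},
    {"jaw": 0.05},
    {"jaw": 0.05}
  ],
  "grip_n": 20
}}

```text
t: 13.0
position: [0.4239, -0.0451, 0.1972]
eef_rot: [3.141, -0.001, 0.246]
ft_force: [0.8, 0.2, 0.2]
width: 0.0499
grip_force: 0.0
```

```bash
python3 - <<'E'
from h import *
import pickle
s=robot.state();c=cam('wrist');im=vision.camera('wrist');cv2.imwrite('pics/w4.png',im);pickle.dump(c,open('c4.pkl','wb'))
print(s['position'],s['ft_force'],c[0],-c[3].T@c[4], proj(c,(.5295,-.0185,.15)))
u,v=proj(c,(.5295,-.0185,.12)).astype(int); print(u,v)
x0=max(min(u-60,520),0);y0=max(min(v-50,300),0);print(x0,y0)
cv2.imwrite('pics/w4c.png',cv2.resize(im[y0:y0+100,x0:x0+120],None,fx=6,fy=6,interpolation=2))
E
```

```text
[ 0.42388358 -0.04508381  0.19719693] [0.76349877 0.1534618  0.24897135] 315.6709755827468 [ 0.49673291 -0.02700887  0.36488986] [312.79692734  47.74663784]
312 55
252 5
```

View pics/w4c.png

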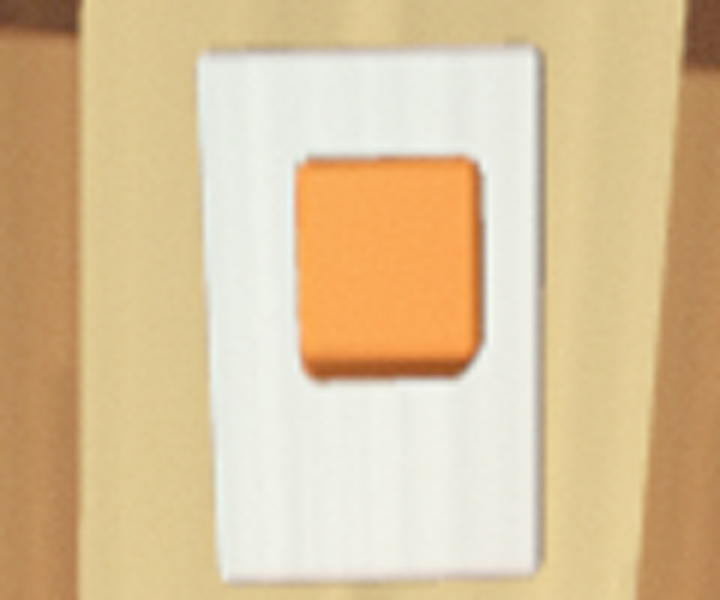

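The view is too near vertical: the base is at px (285–342, 12–102) and the knob top at (301–332, 31–65). I'll move towards the jig for an oblique view.

Converted, -0.0375 m is -0.75, 0.0175 m is 0.35.

Request:
{"name": "jog_arm", "arguments": {
  "deltas": [
    {"jaw": 0.05, "x": 0.35, "y": -0.75},
    {"jaw": 0.05, "x": 0.35, "y": -0.75},
    {"jaw": 0.05, "x": 0.35, "y": -0.75},
    {"jaw": 0.05, "x": 0.35, "y": -0.75},
    {"jaw": 0.05},
    {"jaw": 0.05},
    {"jaw": 0.05}
  ],
  "grip_n": 20
}}

```text
t: 13.75
position: [0.4544, 0.1171, 0.1965]
eef_rot: [3.141, 0.001, 0.246]
ft_force: [-1.3, 0.7, 0.3]
width: 0.0502
grip_force: 0.0
```

```bash
python3 - <<'E'
from h import *
import pickle
s=robot.state();c=cam('wrist');im=vision.camera('wrist');cv2.imwrite('pics/w5.png',im);pickle.dump(c,open('c5.pkl','wb'))
print(s['position'],-c[3].T@c[4])
u,v=proj(c,(.5295,-.0185,.12)).astype(int)
x0=max(min(u-50,540),0);y0=max(min(v-50,300),0);print(u,v,x0,y0)
a=cv2.resize(im[y0:y0+100,x0:x0+100],None,fx=4,fy=4,interpolation=2)
u,v=proj(c,(.5,.239,.0625)).astype(int);x1=max(min(u-50,540),0);y1=max(min(v-50,300),0);print(u,v,x1,y1)
b=cv2.resize(im[y1:y1+100,x1:x1+100],None,fx=4,fy=4,interpolation=2)
cv2.imwrite('pics/w5c.png',np.hstack([a,b]))
E
```

```text
[0.45441254 0.11713058 0.19647156] [0.52763584 0.13524739 0.36399249]
506 152 456 102
196 105 146 55
```

View pics/w5c.png

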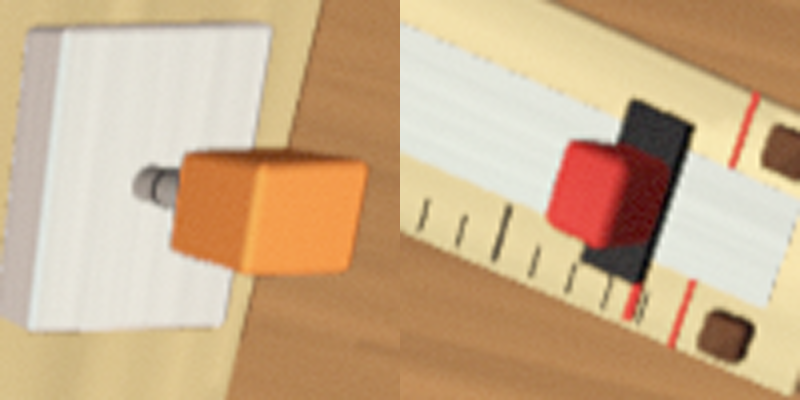

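The left crop shows the gauge flat on the blank: base top corners at about (68,30), (270,25), (222,327) and (28,330) in crop pixels, knob top face at (247–366, 160–270), and the 50 mm wide ring near the base. The right crop shows the stop fin top near (590,195), its pointer at (632,303) and the zero line marks at (745,130) and (682,315).

```bash
python3 - <<'E'
from h import *
import pickle
c=pickle.load(open('c5.pkl','rb'))
G=lambda x,y:(456+(x-1.5)/4,102+(y-1.5)/4); J=lambda x,y:(146+(x-401.5)/4,55+(y-1.5)/4)
b=np.array([onz(c,*G(*p),.098) for p in((68,30),(270,25),(222,327),(28,330))]);print('base',b.mean(0),[np.linalg.norm(b[i]-b[i-1]).round(4) for i in range(4)])
K=[(265,161),(367,165),(350,271),(247,271)]
for L in np.arange(.044,.056,.002):
    k=np.array([onz(c,*G(*p),.098+L) for p in K]);print(round(L*1e3),'depth',112-L*1e3,(k.mean(0)-b.mean(0)).round(4)[:2],[np.linalg.norm(k[i]-k[i-1]).round(4) for i in range(4)])
z=.021;Z1=onz(c,*J(745,130),z);Z2=onz(c,*J(682,315),z);ex=(Z1-Z2)/np.linalg.norm(Z1-Z2);zm=(Z1+Z2)/2;ey=np.array([-ex[1],ex[0],0])
print('zero',zm,'sep',np.linalg.norm(Z1-Z2),'yaw x',np.degrees(np.arctan2(ex[1],ex[0])))
P=onz(c,*J(632,303),z);T=onz(c,*J(503,232),z);print('pointer s',(P-zm)@ey,'tick50',(T-zm)@ey)
F=onz(c,*J(590,195),.0625);print('fin',F,'s',(F-zm)@ey,'x',(F-zm)@ex)
E
```

```text
base [ 0.5303669 -0.0186433  0.098    ] [np.float64(0.0625), np.float64(0.0407), np.float64(0.0629), np.float64(0.042)]
44 depth 68.0 [ 0.0008 -0.0045] [np.float64(0.0194), np.float64(0.0179), np.float64(0.0188), np.float64(0.0184)]
46 depth 66.0 [ 0.0008 -0.0031] [np.float64(0.0193), np.float64(0.0178), np.float64(0.0186), np.float64(0.0182)]
48 depth 64.0 [ 0.0008 -0.0017] [np.float64(0.0191), np.float64(0.0176), np.float64(0.0184), np.float64(0.0181)]
50 depth 62.0 [ 0.0007 -0.0002] [np.float64(0.0189), np.float64(0.0174), np.float64(0.0183), np.float64(0.0179)]
52 depth 59.99999999999999 [0.0007 0.0012] [np.float64(0.0187), np.float64(0.0173), np.float64(0.0181), np.float64(0.0177)]
54 depth 57.99999999999999 [0.0007 0.0026] [np.float64(0.0186), np.float64(0.0171), np.float64(0.0179), np.float64(0.0176)]
56 depth 55.99999999999999 [0.0007 0.004 ] [np.float64(0.0184), np.float64(0.017), np.float64(0.0178), np.float64(0.0174)]
zero [0.49824697 0.22439094 0.021     ] sep 0.05075791717745571 yaw x -9.474136748648757
pointer s 0.013184655541756811 tick50 0.049724968612209035
fin [0.50136107 0.24185433 0.0625    ] s 0.017737773606410805 x 0.00019710948958694686
```

```bash
python3 - <<'E'
from h import *
import pickle
c=pickle.load(open('c5.pkl','rb'))
for h in (0,2,4,6,8,10,12,26,50):
    p=proj(c,(.5305,-.0187,.098+h/1e3)); print(h,p.round(2),((p-[456,102])*4+1.5).round(1))
im=cv2.imread('pics/w5.png'); g=cv2.cvtColor(im,cv2.COLOR_BGR2GRAY)
for r in range(144,152): print(r,g[r,484:504])
cv2.imwrite('pics/rod.png',cv2.resize(im[132:162,480:510],None,fx=16,fy=16,interpolation=cv2.INTER_LANCZOS4))
E
```

```text
0 [492.3  147.28] [146.7 182.6]
2 [493.6 147.6] [151.9 183.9]
4 [494.93 147.92] [157.2 185.2]
6 [496.27 148.25] [162.6 186.5]
8 [497.63 148.58] [168.  187.8]
10 [499.01 148.91] [173.5 189.1]
12 [500.41 149.25] [179.2 190.5]
26 [510.86 151.78] [220.9 200.6]
50 [531.77 156.84] [304.6 220.9]
144 [226 227 227 227 227 227 213 166 125 105 100 101  96 106 111 110 120 147
 136 132]
145 [225 227 226 227 226 219 175 130 115 116 111  81  66  87  90  89 100 142
 137 135]
146 [225 227 228 227 225 198 150 135 132 134 109  76 101 117 113 113 102 144
 136 137]
147 [227 228 229 227 226 176 146 145 146 140  86  97 131 133 128 125 112 141
 135 136]
148 [227 227 227 229 226 167 151 151 150 137  83 128 143 142 142 139 118 136
 137 137]
149 [227 228 228 228 227 172 153 155 153 132  83 148 154 147 150 147 129 137
 135 141]
150 [228 228 227 227 225 187 164 159 157 129  83 151 155 157 156 153 135 136
 136 138]
151 [227 228 228 227 227 212 189 173 160 144  98 141 154 159 157 157 144 135
 139 137]
```

View pics/rod.png

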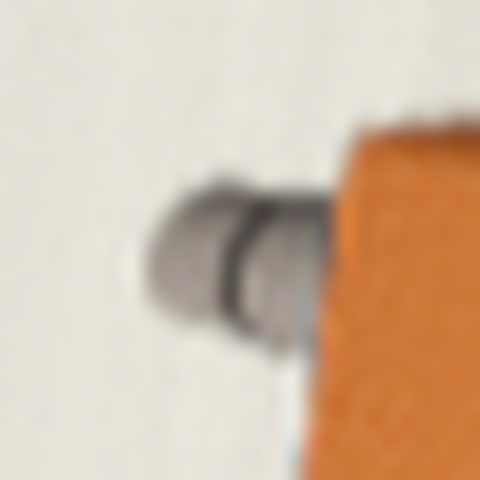

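The wide ring is hidden, and ring 90 sits about 8 mm above the base top, which gives a depth of about 64 mm. The re-centred knob parallax gives 63.2 and dead reckoning 62–65.6, so I'll take 63.6 mm. Now to the stop fin.

Careful with the scale: shifts go in shares of 50 mm and turns go in shares of 2 rad. That gives: -0.0442 m is -0.884, 0.04 m is 0.8, 0.137 rad is 0.0685.

Request:
{"name": "jog_arm", "arguments": {
  "deltas": [
    {"jaw": 0.05, "rz": 0.0685},
    {"jaw": 0.05, "rz": 0.0685},
    {"jaw": 0.05, "rz": 0.0685},
    {"jaw": 0.05, "x": 0.172, "y": -0.884},
    {"jaw": 0.05, "x": 0.172, "y": -0.884},
    {"jaw": 0.05, "x": 0.172, "y": -0.884},
    {"jaw": 0.05, "z": 0.8},
    {"jaw": 0.05, "z": 0.8},
    {"jaw": 0.05, "z": 0.6},
    {"jaw": 0.05},
    {"jaw": 0.05}
  ],
  "grip_n": 25
}}

```text
t: 14.9
position: [0.502, 0.2431, 0.0872]
eef_rot: [3.141, 0.0, -0.167]
ft_force: [0.1, -1.0, -0.1]
width: 0.0497
grip_force: 0.0
```

```bash
python3 - <<'E'
from h import *
s=robot.state();im=vision.camera('wrist');cv2.imwrite('pics/w6.png',im)
print(s['position'],s['eef_rot'])
E
```

```text
[0.50203905 0.24311508 0.08721941] [ 3.14128136e+00  4.31602666e-04 -1.67039352e-01]
```

View pics/w6.png

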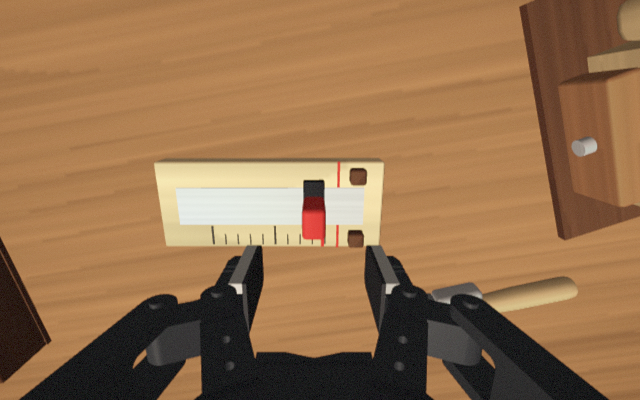

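The wrist view shows the fin at (314,220) centred between the fingers. The scale marks are 0 at column 337.5, 50 at 275.5 and 100 at 213. The pointer at 322 reads about 12.5 mm.

Converted, 0.025 m is 0.5, 0.02 m is 0.4.

Request:
{"name": "jog_arm", "arguments": {
  "deltas": [
    {"jaw": 0.05, "z": 0.5},
    {"jaw": 0.05, "z": 0.4},
    {"jaw": 0.05, "z": 0.16},
    {"jaw": 0.05},
    {"jaw": 0.0},
    {"jaw": 0.0},
    {"jaw": 0.0},
    {"jaw": 0.0},
    {"jaw": 0.0}
  ],
  "grip_n": 30
}}

```text
t: 15.85
position: [0.5026, 0.2444, 0.0353]
eef_rot: [-3.141, -0.003, -0.165]
ft_force: [-1.8, -0.7, 6.5]
width: 0.0138
grip_force: 29.3
```

```bash
python3 - <<'E'
from h import *
import time
s=robot.state();vision.camera('wrist');s2=robot.state();p=(np.array(s['position'])+s2['position'])/2
y=-.1655;ey=np.array([-np.sin(y),np.cos(y)]);print(p,s['ft_force'],'face s',(p[:2]-[.49825,.22439])@ey-.008)
E
```

```text
[0.50261807 0.24442719 0.03529921] [-1.76178327 -0.68305162  6.45597261] face s 0.012483028118101789
```

Both readings put the face at 12.5 mm, so it needs to slide +51 mm along jig +y (tool -y).

Converted, -0.01 m is -0.2, -0.008 m is -0.16.

Request:
{"name": "jog_arm", "arguments": {
  "deltas": [
    {"jaw": 0.0, "y": -0.2, "z": -0.02},
    {"jaw": 0.0, "y": -0.2},
    {"jaw": 0.0, "y": -0.2},
    {"jaw": 0.0, "y": -0.2},
    {"jaw": 0.0, "y": -0.16},
    {"jaw": 0.0, "y": -0.06},
    {"jaw": 0.0},
    {"jaw": 0.0}
  ],
  "grip_n": 30
}}

```text
t: 16.7
position: [0.511, 0.2955, 0.0354]
eef_rot: [-3.139, -0.002, -0.165]
ft_force: [5.3, 1.7, 3.4]
width: 0.0139
grip_force: 30.6
```

```bash
python3 - <<'E'
from h import *
s=robot.state();c=cam('wrist');im=vision.camera('wrist');p=np.array(s['position']);cv2.imwrite('pics/w7.png',im)
y=-.1655;ey=np.array([-np.sin(y),np.cos(y)]);print(p,s['ft_force'],'face s',(p[:2]-[.49825,.22439])@ey-.008)
E
```

```text
[0.5109958  0.29549362 0.03536088] [5.2706299  1.70246093 3.35339789] face s 0.06423188340193067
```

Now open, rise, and check with a view of the scale.

Converted, -0.04 m is -0.8, -0.02 m is -0.4.

Request:
{"name": "jog_arm", "arguments": {
  "deltas": [
    {"jaw": 0.05},
    {"jaw": 0.05},
    {"jaw": 0.05},
    {"jaw": 0.05},
    {"jaw": 0.05, "z": -0.4},
    {"jaw": 0.05, "z": -0.8},
    {"jaw": 0.05, "z": -0.8},
    {"jaw": 0.05},
    {"jaw": 0.05},
    {"jaw": 0.05}
  ],
  "grip_n": 30
}}

```text
t: 17.75
position: [0.5088, 0.2942, 0.1335]
eef_rot: [3.14, 0.002, -0.165]
ft_force: [0.3, -0.7, 0.2]
width: 0.0502
grip_force: 0.0
```

```bash
python3 - <<'E'
from h import *
import pickle
s=robot.state();c=cam('wrist');im=vision.camera('wrist');cv2.imwrite('pics/w8.png',im);pickle.dump(c,open('c8.pkl','wb'));print(s['position'])
p=proj(c,(.503,.28,.021)).astype(int);x0,y0=max(min(p[0]-100,440),0),max(p[1]-60,0);print(x0,y0)
a=cv2.resize(im[y0:y0+100,x0:x0+200],None,fx=4,fy=4,interpolation=2)
q=proj(c,(.53,-.0187,.12)).astype(int);print(q)
sc=vision.camera('scene');cv2.imwrite('pics/s8.png',sc)
t=proj(cam('scene'),(.53,-.0187,.12)).astype(int);b=cv2.resize(sc[t[1]-25:t[1]+25,t[0]-100:t[0]+100],None,fx=4,fy=4,interpolation=2)
cv2.imwrite('pics/c8.png',np.vstack([a,b]))
E
```

```text
[0.5087604  0.29415759 0.13349892]
229 133
[866 109]
```

View pics/c8.png

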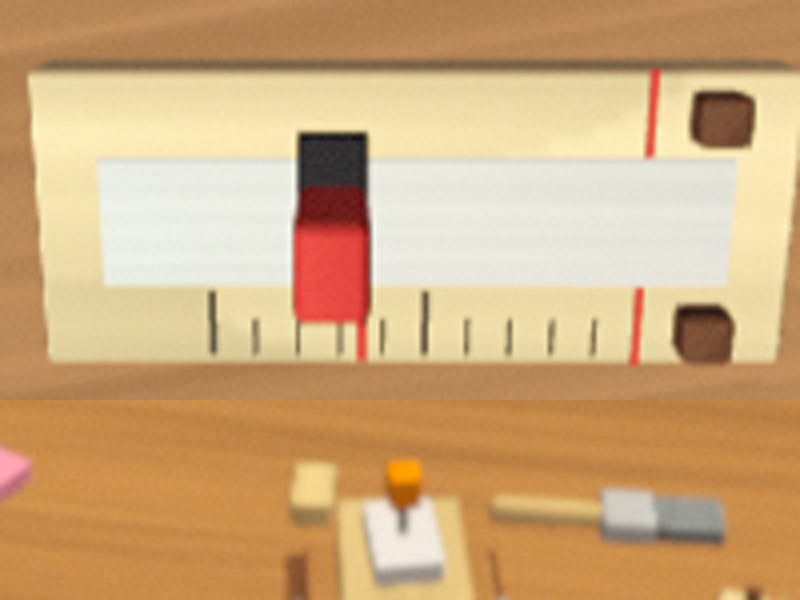

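The pointer reads about 64.5 mm (between the 60 tick at 382 and the 70 tick at 340), and the gauge stands upright on the blank. I'll take one closer, more sideways look at the rod, analysed numerically, to firm up the depth.

Converted, 0.04 m is 0.8, -0.15 rad is -0.075.

Request:
{"name": "jog_arm", "arguments": {
  "deltas": [
    {"jaw": 0.05, "y": 0.8},
    {"jaw": 0.05, "y": 0.8},
    {"jaw": 0.05, "y": 0.8},
    {"jaw": 0.05, "rx": -0.075},
    {"jaw": 0.05, "rx": -0.075},
    {"jaw": 0.05, "rx": -0.075},
    {"jaw": 0.05, "rx": -0.075},
    {"jaw": 0.05},
    {"jaw": 0.05},
    {"jaw": 0.05}
  ],
  "grip_n": 30
}}

```text
t: 18.85
position: [0.4901, 0.1756, 0.1351]
eef_rot: [2.543, -0.0, -0.166]
ft_force: [0.5, -0.7, 0.7]
width: 0.0501
grip_force: 0.0
```

```bash
python3 - <<'E'
from h import *
import pickle
c=cam('wrist');im=vision.camera('wrist');cv2.imwrite('pics/w9.png',im);pickle.dump(c,open('c9.pkl','wb'));print(-c[3].T@c[4])
hsv=cv2.cvtColor(im,cv2.COLOR_BGR2HSV);m=cv2.inRange(hsv,(5,150,100),(25,255,255))
A=np.array([proj(c,(.5300,-.0187,.098+h/1e3)) for h in range(-2,60)])
print(A[[2,12,22,28,52]].round(1))
cs=[k for k in cv2.findContours(m,0,2)[0] if cv2.contourArea(k)>150]
for k in cs: print(cv2.boundingRect(k),cv2.minAreaRect(k))
print('axis profile (h,B,G,R)')
for off in(-2,0,2):
    row=[]
    d=A[-1]-A[0];d/=np.linalg.norm(d);n=np.array([-d[1],d[0]])
    mp=(A+off*n).astype(np.float32)[None]
    P=cv2.remap(im,mp[...,0],mp[...,1],1)[0]
    print(off,[(h,int(p[0]),int(p[2])) for h,p in zip(range(-2,60),P)])
E
```

```text
[0.58003193 0.25672469 0.27346524]
[[457.4 108.7]
 [467.7 108.9]
 [478.6 109. ]
 [485.4 109.1]
 [515.4 109.4]]
(587, 136, 28, 18) ((600.5242919921875, 144.6349639892578), (26.541080474853516, 16.629751205444336), 3.814074993133545)
(479, 91, 41, 34) ((499.0, 107.5), (40.0, 33.0), 0.0)
(614, 59, 26, 21) ((626.5, 69.0), (20.0, 25.0), 90.0)
axis profile (h,B,G,R)
-2 [(-2, 188, 205), (-1, 144, 161), (0, 120, 136), (1, 119, 135), (2, 121, 136), (3, 119, 135), (4, 120, 137), (5, 116, 133), (6, 85, 96), (7, 84, 95), (8, 115, 133), (9, 121, 140), (10, 121, 140), (11, 120, 138), (12, 121, 139), (13, 122, 141), (14, 122, 139), (15, 122, 140), (16, 102, 119), (17, 42, 50), (18, 71, 78), (19, 119, 134), (20, 87, 150), (21, 57, 197), (22, 59, 212), (23, 55, 209), (24, 62, 211), (25, 62, 213), (26, 58, 211), (27, 58, 211), (28, 58, 212), (29, 57, 211), (30, 61, 213), (31, 60, 213), (32, 62, 214), (33, 59, 214), (34, 58, 213), (35, 59, 213), (36, 60, 214), (37, 62, 214
[... 1514 characters left out ...]
, 169), (14, 150, 171), (15, 151, 171), (16, 127, 144), (17, 58, 64), (18, 68, 73), (19, 131, 146), (20, 126, 160), (21, 78, 186), (22, 59, 209), (23, 57, 212), (24, 60, 211), (25, 60, 212), (26, 60, 212), (27, 61, 212), (28, 62, 214), (29, 59, 212), (30, 59, 213), (31, 61, 213), (32, 60, 214), (33, 62, 214), (34, 57, 213), (35, 64, 216), (36, 62, 215), (37, 62, 215), (38, 61, 214), (39, 62, 216), (40, 62, 216), (41, 61, 215), (42, 60, 216), (43, 72, 225), (44, 84, 236), (45, 79, 240), (46, 73, 239), (47, 74, 239), (48, 73, 238), (49, 73, 238), (50, 72, 237), (51, 71, 238), (52, 73, 237), (53, 74, 205), (54, 79, 174), (55, 79, 174), (56, 80, 174), (57, 80, 174), (58, 80, 175), (59, 78, 173)]
```

In the side profile the rod's foot is at -2.0, ring 90 at 6.5 and ring 100 at 17.1. Ring 90 is therefore about 8.1 mm above the base, which gives a depth of about 63.9 mm. The stop reads 64.4 and nothing is being touched, so I'll hand in.

```bash
python3 -c "
from rig import robot
print(robot.job_done())"
```

```text
the job is handed in; nothing more can be done
None
```

The gauge is standing flat on the blank with its rod bottomed in the hole (peak push read about 12 N). The hole measures about 64 mm deep, and the red stop is set at about 64.4 mm and released. I viewed 11 pictures, one over the limit of 10.

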